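# Prove the die clamp on a hand press

### The job

A new lower die has just been clamped in the small hand press on the repair table, and the torque wrench is still on its left clamp screw. Work the press lever right down to its stop and let it come back up to the top; then check that the screw still holds: push the wrench handle clockwise (seen from above) until it breaks over at its set torque, without turning the screw, hold it there for a moment and let the handle spring back. Leave the wrench on the screw and do not disturb the things lying around.

Things in the scene. Friction and masses are not known exactly. Their poses are not given: they have to be found in the camera images.
- press: Grey cast C-frame hand press, fixed: foot 240 x 120 mm, 232 mm tall. Origin: centre of its underside, on the table. Own -x: front (towards the robot), +y: left as the robot sees it, z up. In its frame, mm: column x 50..106, y -23..23; head x -57..106, y -27..27, z 146..232; bolster with die and straps x -90..30, y -95..95, up to z 75.
- press_lever (a joint): Angle (rad) of the press lever: 0 at rest at the top, where a return spring holds it; 1.2 at its lower stop. It needs about 5 N downwards on the ball at the start and about 11 N at the stop; left alone it comes back up. It moves only in the vertical plane through its arm.
- lever_pivot (a point): Axis of the lever, on the right side of the press head (press frame 0, -53, 195 mm). The lever turns about the press's own y axis.
- lever_ball (a point): Centre of the black ball (38 mm diameter) at the end of the lever, 175 mm from lever_pivot; arm a steel bar 13 mm thick. At rest the arm points to the press's front and 36 degrees up (ball about 298 mm above the table); at the stop it points to the front and 33 degrees down (ball about 100 mm above the table).
- clamp_screw (a joint): Angle (rad) of the clamp screw together with the wrench head that sits on it; grows clockwise seen from above (tightening). Its starting value differs from run to run; the screw is already tight and must keep that angle. It gives way at about 3.6 N m in either direction.
- screw_axis (a point): On the axis (vertical) of the left clamp screw, 91 mm above the table, at the wrench's mid-height (press frame -30, 56, 91 mm). Wrench head: 40 mm diameter, z 78 to 104 mm.
- wrench_pivot (a point): Vertical break-over pivot of the torque wrench, between its head and its handle, 45 mm out from screw_axis, 91 mm above the table. It turns only with the screw.
- wrench_grip (a point): On the axis of the level wrench handle, in its black round grip (26 mm diameter, 68 to 154 mm from wrench_pivot), 125 mm from wrench_pivot, 91 mm above the table: the place to push, sideways. At rest in line with screw_axis and wrench_pivot; the handle points to the left of the press and somewhat to its front. Free down to the table around it, but for a tin 32 mm high.
- wrench_handle (a joint): Break-over angle (rad) of the handle about wrench_pivot, clockwise from above: 0 straight, hard stop 0.30. Straight up to the set torque of 1.2 N m about wrench_pivot (10 N at wrench_grip), then it gives way at nearly that (12 N at the stop); springs back when let go. Broken over: beyond 0.15. Over about 20 N at the grip, against the stop or anticlockwise, the screw turns.
- torch: Bystander: blue and black torch, 195 mm long, 56 mm high, lying right of the press. Origin: under its middle.
- snap_tin: Bystander: round flat tin, 76 mm diameter, 32 mm high, on the table in front of the press. Origin: centre of its underside.
- spare_die: Bystander: steel die with a round flange, 48 mm diameter, 36 mm high, on the table in front of the press. Origin: centre of its underside.
- hexkeys: Bystander: black hex-key holder with its keys, about 190 mm long, 24 mm high. Origin: under the holder's middle.
- screwdriver: Bystander: red screwdriver, 190 mm long, lying on the table. Origin: under its middle.
- multimeter: Bystander: yellow multimeter, 185 x 90 x 40 mm, lying on the table at the left. Origin: centre of its underside.

How it is judged:
On the way, in this order (a step that is already met when the one before it is completed fails the run):
1. the press lever is pushed down to its stop (value of joint press_lever above 1.12 rad), for 0.1 s.
2. the lever is back at the top (value of joint press_lever below 0.1 rad), for 0.1 s.
3. the wrench handle is broken over and held, the screw not turned (value of joint wrench_handle above 0.15 rad and distance of wrench_pivot from where it was at the start of the episode below 0.004 m), for 0.3 s.
At the end, for the whole second after the job is handed in: The press lever is back at the top (within 0.1 rad), the wrench handle has sprung back straight (within 0.04 rad), and the clamp screw stands where it was (wrench_pivot within 4 mm of its start, about 5 degrees of turn) (value of joint wrench_handle below 0.04 rad and value of joint press_lever below 0.1 rad and distance of wrench_pivot from where it was at the start of the episode below 0.004 m); the robot touches nothing.
It fails at once if the clamp screw is turned (wrench_pivot moved more than 4.5 mm) (distance of wrench_pivot from where it was at the start of the episode above 0.0045 m).
It fails at once if a thing lying around is pushed more than 30 mm (distance of any of torch, snap_tin, spare_die, hexkeys, screwdriver, multimeter from where it was at the start of the episode above 0.03 m).
It also fails if it takes over 58 s, if anything falls off the work surface, if the arm or the gripper's body presses on something with over 40 N, if the wrist force passes 120 N, or if a joint passes its speed limit or range.

### The arm

A 7-joint arm with a two-finger parallel gripper is mounted at the origin on the work surface. World frame = base frame: x ahead of the robot, y to its left, z up, the work surface at z = 0. Lengths are in m, angles in rad, forces in N, time in s.
With the tool pointing down it reaches from about 0.425 to 0.95 m from the base axis. Payload 16.7 kg.
Tool frame: the origin (TCP) lies midway between the tips of the shut fingers; the grasp point (between the pads) lies 19 mm behind it; z points along the fingers, y is the line along which they close (so a half turn about z gives the same grasp; the last joint's range is limited). The gripper opens to 94 mm and grips with 3 to 60 N. Pads are 16 mm wide; open, the fingers measure 119 mm over their backs; the gripper's body (75 mm by 177 mm) begins 78 mm behind the grasp point.
Start: joints at [1.159, 0.426, 0.074, 1.606, -0.034, 1.111, -0.067], TCP at [0.175, -0.652, 0.205] pointing down, gripper open.
Joint ranges: [-2.85, 2.85], [-0.5, 2.14], [-1.23, 1.37], [0.21, 2.46], [-1.02, 4.16], [0.16, 2.05], [-2.73, 2.73]. Speed limits (rad/s): [1.89, 1.89, 2.39, 2.39, 3.01, 3.01, 3.01].

### API

Orientations are given as a rotation vector (axis times angle).
In Python, from rig import * gives the robot as it stands.
- The arm moves only by the tool send_rows, never from a script. Its argument "plan" is a list of rows, each a list of 3 entries, a list of its own where there are three numbers: the opening, from -1 (shut) to 1 (fully open), then the shift along the tool's x, y, z in m, then the turn, a rotation vector about the tool's x, y, z in rad. In form: [[grip, [dx, dy, dz], [ax, ay, az]], ...]. A call has exactly 10 rows; each row shifts and turns the commanded pose from where the row before left it, along the tool's axes as they then stand; what a row does not reach is not made up. A row lasts 1/10 s, in which the tool goes at most 50 mm and 8.59 degrees, less where a joint would pass 70% of its speed; a pose out of reach is approached as far as the arm can. A call is refused whole if a number of a shift passes 0.05 or a number of a turn 0.15, either way. A call with a gripper value outside its range is refused whole. The fingers move at their own pace and stop on an object; the grip force is fixed at half the most. Time passes only in rows, so rows that do not move let the fingers close, or fill a call up. It gives the time, the measured TCP pose, the force, the opening and the grip force at its end, in the units of the state.
- get_state(): the state, without advancing time (a new reading comes with each control period).
- snapshot(name): name is "side" or "top" or "wrist"; returns a dict with "image" (400x640x3 uint8, red, green, blue), "vertical_fov" (degrees; the focal length in pixels is half the picture's height over the tangent of half this angle, whatever the lens; pixels are square), "cx", "cy" (the principal point, pixels), "camera_from_world" (4x4, takes a point from world to camera coordinates); the wrist camera has in their place "hand_eye" (4x4, takes a point from camera to tool coordinates, whose origin is the TCP and whose axes are the flange's). Camera axes: x right, y down, z forward; pixel columns grow to the right and rows downward; lengths in m; the calibration is good to about 2 mm. A picture is of the moment at which its call begins: read the wrist's pose just before it. There is no depth.
- hand_in(): hands the job in; it is judged then, once.
The state is a dict: "time_s": time; "q": joint angles; "dq": joint speeds; "joint_efforts": joint torques, N m; "tcp_pos": TCP position; "ee_rot": TCP orientation; "wrist_force": force on the tool from outside, world axes, zero at the start; "ft_torque": the same for the moment, N m; "finger_gap": opening from 0.0 (shut) to 1.0 (fully open); "grip_force": force on a finger pad.
Only numpy, scipy, OpenCV 4.12 (cv2) and the standard library are available. Lean on these libraries where they do the work, as an engineer would, in place of code of your own. Each camera call takes 0.05 s, during which the arm holds its last target. There are 200 camera calls.

## Working session

There is one attempt and no reset: what is moved stays moved. The work goes in short steps, Python scripts to look and compute and a tool call to move; the robot and the scene stay as the last step left them, time stands still between calls to the robot, and variables do not carry over. Pictures are saved under pics/ and viewed, at most 12 in all, crops included, and the job is handed in when it is done.

Besides the shell and the picture viewer there is one more tool, called after "Emit:" as name(argument=value, ...) on one line, values as JSON. send_rows: Moves the arm, as the interface text tells. Its arguments: {"type":"object","properties":{"plan":{"type":"array"}},"required":["plan"]}

```bash
ls; mkdir -p pics
python3 - <<'E'
from rig import *
import cv2,numpy as np
s=get_state();print({k:np.round(v,4).tolist() for k,v in s.items()})
for n in("side","top"):
    d=snapshot(n);cv2.imwrite(f"pics/{n}0.png",d["image"][:,:,::-1]);print(n,d["vertical_fov"],d["cx"],d["cy"],np.round(d["camera_from_world"],4).tolist())
E
```

```text
pics
{'time_s': 0.0, 'q': [1.1585, 0.4267, 0.0739, 1.6066, -0.0341, 1.1108, -0.0671], 'dq': [0.0011, 0.0012, 0.0009, -0.0, -0.0002, 0.0006, 0.0017], 'joint_efforts': [-0.0025, -93.5831, 3.6657, -45.4206, -0.0489, 0.0201, 0.0002], 'tcp_pos': [0.1752, -0.6514, 0.2048], 'ee_rot': [-3.1133, -0.4114, 0.0004], 'wrist_force': [-0.1352, -0.1862, 0.9943], 'ft_torque': [-0.0098, 0.0225, 0.0464], 'grip_force': 0.0, 'finger_gap': 1.002}
side 52.2425155953566 316.3143582263308 201.88415220657004 [[-0.9371, -0.3483, -0.0228, 0.5352], [-0.1551, 0.4742, -0.8666, 0.1767], [0.3127, -0.8086, -0.4984, 1.2304], [0.0, 0.0, 0.0, 1.0]]
top 44.33632628401122 317.41624035516406 204.57473265520542 [[0.0193, -0.9998, -0.0018, 0.1378], [-0.9895, -0.0189, -0.1436, 0.509], [0.1436, 0.0045, -0.9896, 1.3487], [0.0, 0.0, 0.0, 1.0]]
```

View pics/top0.png

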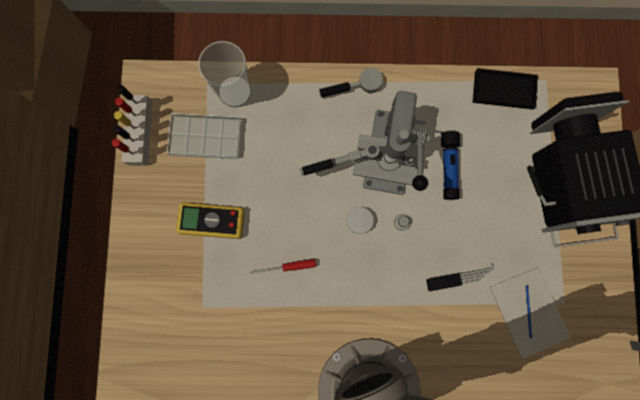

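View pics/side0.png

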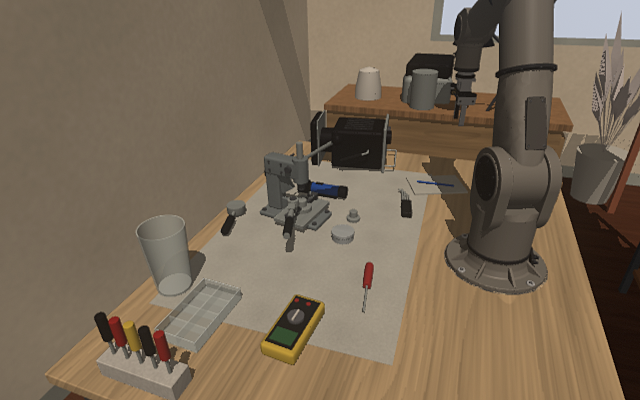

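The top view shows the lever ball at about (420,183), the wrench grip from (303,170) to (335,162), and the wrench head at about (373,150). The tin is at (361,220) and the die at (402,222). The next step is to measure these and zoom in.

```bash
cat > h.py <<'E'
from rig import *
import cv2,numpy as np
def f(d): return 200/np.tan(np.radians(d["vertical_fov"]/2))
def ray(d,u,v):
    T=d["camera_from_world"];R=T[:3,:3]
    return -R.T@T[:3,3], R.T@np.array([(u-d["cx"])/f(d),(v-d["cy"])/f(d),1])
def onz(d,u,v,z):
    o,r=ray(d,u,v);return o+r*(z-o[2])/r[2]
def proj(d,p):
    c=d["camera_from_world"]@np.append(p,1);return np.array([d["cx"],d["cy"]])+f(d)*c[:2]/c[2]
def dark(d,box,t=45):
    x0,y0,x1,y1=box;m=(d["image"][y0:y1,x0:x1].max(2)<t).astype(np.uint8)
    n,l,st,c=cv2.connectedComponentsWithStats(m)
    i=1+np.argmax(st[1:,4]);pts=np.argwhere(l==i)[:,::-1]+[x0,y0]
    return c[i]+[x0,y0],st[i],pts
E
python3 - <<'E'
from h import *
t=snapshot("top");s=snapshot("side")
b,st,_=dark(t,(408,172,434,196));print("ball",b,st,onz(t,*b,.298))
g,st,p=dark(t,(295,150,345,182));print("grip",g,st,onz(t,*g,.091))
for q in (p[p[:,0]<p[:,0].min()+4].mean(0),p[p[:,0]>p[:,0].max()-4].mean(0)): print(q,onz(t,*q,.091))
print("head",onz(t,373,150,.104),"tin",onz(t,361,220,.032),"die",onz(t,402,222,.036))
o=[("t",t,(290,80,450,205),5),("s",s,(250,130,370,250),5)]
for n,d,(x0,y0,x1,y1),k in o:
    cv2.imwrite(f"pics/{n}c.png",cv2.resize(d["image"][y0:y1,x0:x1,::-1],None,fx=k,fy=k,interpolation=cv2.INTER_CUBIC))
E
```

```text
ball [419.73563218 182.38505747] [  4   3  16  15 174] [ 0.52436537 -0.08792535  0.298     ]
grip [318.04048583 166.69230769] [  8  10  31  15 247] [0.60333136 0.14757185 0.091     ]
[304.71428571 169.92857143] [0.59358187 0.1838983  0.091     ]
[331.2  163.76] [0.61223698 0.11162293 0.091     ]
head [ 0.64977388 -0.00150042  0.104     ] tin [0.46532272 0.02381611 0.032     ] die [ 0.46141492 -0.09101573  0.036     ]
```

View pics/tc.png

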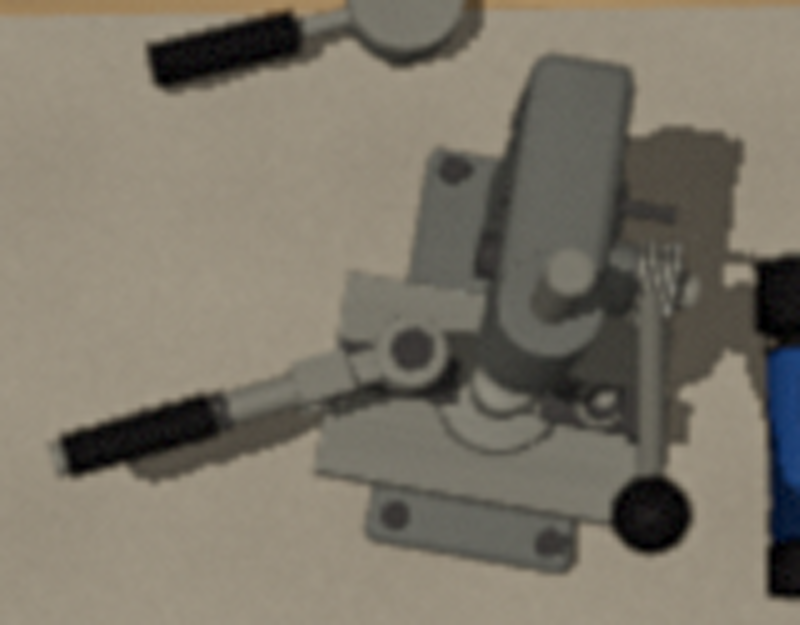

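View pics/sc.png

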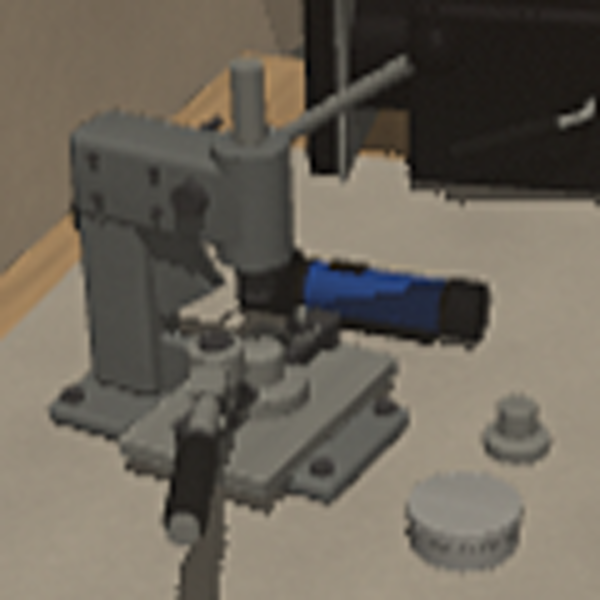

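The crops confirm the layout: the press is yawed about -10°, the ball is at about (0.524,-0.088), and the wrench grip is at about (0.603,0.16) with its handle pointing to (-0.28,0.96). I'll lift, shut the fingers and align with the press.

Emit:
send_rows(plan=[[-1, [0, 0, -0.04], [0, 0, 0.11]], [-1, [0, 0, -0.04], [0, 0, 0.11]], [-1, [0, 0, -0.04], [0, 0, 0.11]], [-1, [0, 0, -0.04], [0, 0, 0.11]], [-1, [0, 0, -0.03], [0, 0, 0]], [-1, [0, 0, 0], [0, 0, 0]], [-1, [0, 0, 0], [0, 0, 0]], [-1, [0, 0, 0], [0, 0, 0]], [-1, [0, 0, 0], [0, 0, 0]], [-1, [0, 0, 0], [0, 0, 0]]])

```text
time_s: 1.2
tcp_pos: [0.1753, -0.6516, 0.3945]
ee_rot: [-3.128, 0.278, 0.001]
wrist_force: [-0.3, 0.1, 0.0]
finger_gap: 0.188
grip_force: 0.0
```

```bash
cat >> h.py <<'E'
from scipy.spatial.transform import Rotation as Ro
def to(p):
    s=get_state();R=Ro.from_rotvec(s["ee_rot"]).as_matrix()
    d=R.T@(np.array(p)-s["tcp_pos"])
    print("t",round(s["time_s"],2),"tcp",np.round(s["tcp_pos"],4),"xax",np.round(R[:,0],3),"zax",np.round(R[:,2],3),"F",np.round(s["wrist_force"],1),"delta",np.round(d,4))
E
python3 -c "
from h import *
to([.522,-.088,.38])"
```

```text
t 1.2 tcp [ 0.1753 -0.6516  0.3945] xax [ 0.984 -0.176 -0.001] zax [-0.     0.001 -1.   ] F [-0.3  0.1  0. ] delta [ 0.242  -0.6158  0.0151]
```

Emit:
send_rows(plan=[[-1, [0.012, -0.031, 0], [0, 0, 0]], [-1, [0.012, -0.031, 0], [0, 0, 0]], [-1, [0.012, -0.031, 0], [0, 0, 0]], [-1, [0.012, -0.031, 0], [0, 0, 0]], [-1, [0.012, -0.031, 0], [0, 0, 0]], [-1, [0.012, -0.031, 0], [0, 0, 0]], [-1, [0.012, -0.031, 0], [0, 0, 0]], [-1, [0.012, -0.031, 0], [0, 0, 0]], [-1, [0.012, -0.031, 0], [0, 0, 0]], [-1, [0.012, -0.031, 0], [0, 0, 0]]])

```text
time_s: 2.2
tcp_pos: [0.3485, -0.3665, 0.3952]
ee_rot: [-3.129, 0.278, 0.0]
wrist_force: [-0.5, -0.4, 0.1]
finger_gap: 0.008
grip_force: 0.0
```

Emit:
send_rows(plan=[[-1, [0.012, -0.031, 0], [0, 0, 0]], [-1, [0.012, -0.031, 0], [0, 0, 0]], [-1, [0.012, -0.031, 0], [0, 0, 0]], [-1, [0.012, -0.031, 0], [0, 0, 0]], [-1, [0.012, -0.031, 0], [0, 0, 0]], [-1, [0.012, -0.031, 0], [0, 0, 0]], [-1, [0.012, -0.031, 0], [0, 0, 0]], [-1, [0.012, -0.031, 0], [0, 0, 0]], [-1, [0, 0, 0], [0, 0, 0]], [-1, [0, 0, 0], [0, 0, 0]]])

```text
time_s: 3.2
tcp_pos: [0.4863, -0.1405, 0.3951]
ee_rot: [-3.129, 0.276, 0.001]
wrist_force: [1.2, -0.9, -0.3]
finger_gap: 0.011
grip_force: 0.0
```

```bash
python3 -c "
from h import *
to([.522,-.088,.325])
for n in ('wrist','side'):
  d=snapshot(n);cv2.imwrite(f'pics/{n}1.png',d['image'][:,:,::-1])
  if n=='wrist': print(d['vertical_fov'],d['cx'],d['cy'],np.round(d['hand_eye'],4).tolist())
"
```

```text
t 3.2 tcp [ 0.4863 -0.1405  0.3951] xax [ 0.985 -0.175 -0.001] zax [-0.001  0.    -1.   ] F [ 1.2 -0.9 -0.3] delta [ 0.026  -0.0579  0.0701]
71.30767643450731 320.24636466232454 203.49852553991516 [[0.0009, -0.9646, -0.2638, 0.0771], [1.0, 0.0007, 0.0009, 0.0008], [-0.0006, -0.2638, 0.9646, -0.18], [0.0, 0.0, 0.0, 1.0]]
```

View pics/wrist1.png

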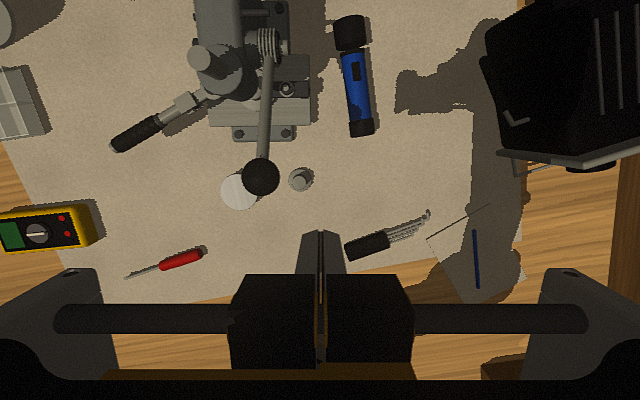

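The wrist view shows the ball at (261,177), the grip from (112,148) to (158,122), and the tips at (320,232) with nothing near them. I'll cross-check the ball and wrench positions from this view.

```bash
python3 -c "
from h import *
s=get_state();d=snapshot('wrist')
T=np.eye(4);T[:3,:3]=Ro.from_rotvec(s['ee_rot']).as_matrix();T[:3,3]=s['tcp_pos']
d['camera_from_world']=np.linalg.inv(T@d['hand_eye'])
b,st,_=dark(d,(238,155,285,200),50);print(b,st,onz(d,*b,.298))
g,st,p=dark(d,(100,105,170,160),50);print(g,st,onz(d,*g,.091))
for k in (p[p[:,0]<p[:,0].min()+5].mean(0),p[p[:,0]>p[:,0].max()-5].mean(0)): print(k,onz(d,*k,.091))
"
```

```text
[258.8415493  176.33450704] [   0    0   40   42 1136] [ 0.52562246 -0.08722741  0.298     ]
[135.85714286 134.28460687] [ 10   9  57  39 903] [0.60505968 0.15140734 0.091     ]
[112.48780488 143.14634146] [0.59813746 0.19556027 0.091     ]
[163.53333333 125.2       ] [0.6109429  0.10076301 0.091     ]
```

Emit:
send_rows(plan=[[-1, [0.01, -0.02, 0], [0, 0, 0]], [-1, [0.01, -0.02, 0.01], [0, 0, 0]], [-1, [0.009, -0.018, 0.02], [0, 0, 0]], [-1, [0, 0, 0.02], [0, 0, 0]], [-1, [0, 0, 0.015], [0, 0, 0]], [-1, [0, 0, 0.005], [0, 0, 0]], [-1, [0, 0, 0], [0, 0, 0]], [-1, [0, 0, 0], [0, 0, 0]], [-1, [0, 0, 0], [0, 0, 0]], [-1, [0, 0, 0], [0, 0, 0]]])

```text
time_s: 4.35
tcp_pos: [0.5253, -0.0888, 0.3261]
ee_rot: [3.129, -0.278, 0.002]
wrist_force: [-0.5, 0.8, 1.2]
finger_gap: 0.005
grip_force: 0.0
```

```bash
python3 -c "
from h import *
to([.525,-.0875,.317])"
```

```text
t 4.35 tcp [ 0.5253 -0.0888  0.3261] xax [ 0.984 -0.177  0.001] zax [ 0.001 -0.    -1.   ] F [-0.5  0.8  1.2] delta [-0.0006 -0.0012  0.0091]
```

Emit:
send_rows(plan=[[-1, [0, -0.001, 0.009], [0, 0, 0]], [-1, [-0.005, 0, 0.0075], [0, 0, 0]], [-1, [-0.005, 0, 0.008], [0, 0, 0]], [-1, [-0.007, 0, 0.0135], [0, 0, 0]], [-1, [-0.006, 0, 0.014], [0, 0, 0]], [-1, [-0.0045, 0, 0.0145], [0, 0, 0]], [-1, [-0.0035, 0, 0.015], [0, 0, 0]], [-1, [-0.002, 0, 0.015], [0, 0, 0]], [-1, [-0.001, 0, 0.015], [0, 0, 0]], [-1, [0, 0, 0], [0, 0, 0]]])

```text
time_s: 5.35
tcp_pos: [0.4906, -0.0815, 0.2124]
ee_rot: [-3.129, 0.278, 0.004]
wrist_force: [-4.7, -0.1, 7.2]
finger_gap: 0.002
grip_force: 3.2
```

```bash
python3 -c "
from h import *
to([.492,-.082,.214])
d=snapshot('side');cv2.imwrite('pics/s2.png',cv2.resize(d['image'][120:260,240:400,::-1],None,fx=4,fy=4))"
```

```text
t 5.35 tcp [ 0.4906 -0.0815  0.2124] xax [ 0.984 -0.176 -0.003] zax [-0.002  0.    -1.   ] F [-4.7 -0.1  7.2] delta [ 0.0015  0.0002 -0.0017]
```

View pics/s2.png

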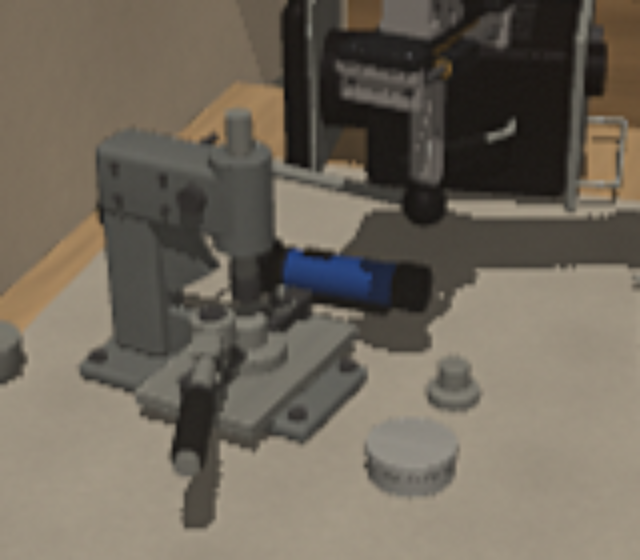

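The ball sits squarely under the tips with the lever at about level, and nothing else has moved. I'll continue to the stop.

Emit:
send_rows(plan=[[-1, [0.001, 0, 0.015], [0, 0, 0]], [-1, [0.002, 0, 0.015], [0, 0, 0]], [-1, [0.003, 0, 0.015], [0, 0, 0]], [-1, [0.0045, 0, 0.0145], [0, 0, 0]], [-1, [0.006, 0, 0.014], [0, 0, 0]], [-1, [0.0055, 0, 0.011], [0, 0, 0]], [-1, [0.0065, 0, 0.0095], [0, 0, 0]], [-1, [0, 0, 0.002], [0, 0, 0]], [-1, [0, 0, 0], [0, 0, 0]], [-1, [0, 0, 0], [0, 0, 0]]])

```text
time_s: 6.4
tcp_pos: [0.5199, -0.0866, 0.1189]
ee_rot: [3.129, -0.278, -0.0]
wrist_force: [-7.8, 1.1, 16.3]
finger_gap: 0.003
grip_force: 8.1
```

```bash
python3 -c "
from h import *
to([.519,-.086,.119])"
```

```text
t 6.4 tcp [ 0.5199 -0.0866  0.1189] xax [ 0.984 -0.176 -0.   ] zax [-0. -0. -1.] F [-7.8  1.1 16.3] delta [-0.001  -0.0005 -0.0001]
```

Emit:
send_rows(plan=[[-1, [0, 0, 0.002], [0, 0, 0]], [-1, [0, 0, 0.002], [0, 0, 0]], [-1, [0, 0, 0], [0, 0, 0]], [-1, [0, 0, 0], [0, 0, 0]], [-1, [0, 0, 0], [0, 0, 0]], [-1, [0, 0, 0], [0, 0, 0]], [-1, [0, 0, 0], [0, 0, 0]], [-1, [0, 0, 0], [0, 0, 0]], [-1, [0, 0, 0], [0, 0, 0]], [-1, [0, 0, 0], [0, 0, 0]]])

```text
time_s: 7.4
tcp_pos: [0.5206, -0.0867, 0.1174]
ee_rot: [3.128, -0.278, 0.003]
wrist_force: [-20.7, 1.5, 57.9]
finger_gap: 0.006
grip_force: 29.1
```

```bash
python3 -c "
from h import *
to([.519,-.086,.119])
d=snapshot('side');cv2.imwrite('pics/s3.png',cv2.resize(d['image'][120:260,240:400,::-1],None,fx=4,fy=4))"
```

```text
t 7.4 tcp [ 0.5206 -0.0867  0.1174] xax [ 0.984 -0.177  0.002] zax [ 0.002 -0.001 -1.   ] F [-20.7   1.5  57.9] delta [-0.0017 -0.0004 -0.0016]
```

View pics/s3.png

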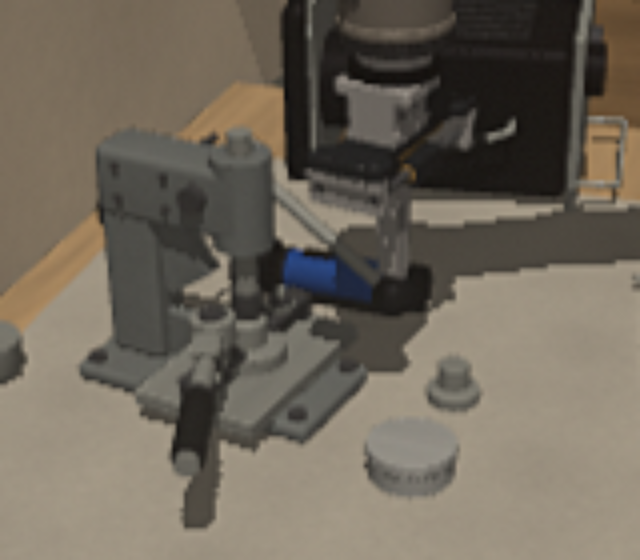

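The lever is at its lower stop: the force rose to 58 N without any further travel. I'll follow the arc back up.

Emit:
send_rows(plan=[[-1, [0, 0, -0.006], [0, 0, 0]], [-1, [-0.0065, 0, -0.0095], [0, 0, 0]], [-1, [-0.0055, 0, -0.011], [0, 0, 0]], [-1, [-0.006, 0, -0.014], [0, 0, 0]], [-1, [-0.0045, 0, -0.0145], [0, 0, 0]], [-1, [-0.003, 0, -0.015], [0, 0, 0]], [-1, [-0.002, 0, -0.015], [0, 0, 0]], [-1, [-0.001, 0, -0.015], [0, 0, 0]], [-1, [0.001, 0, -0.015], [0, 0, 0]], [-1, [0.002, 0, -0.015], [0, 0, 0]]])

```text
time_s: 8.45
tcp_pos: [0.4957, -0.0821, 0.2456]
ee_rot: [-3.129, 0.278, -0.004]
wrist_force: [2.5, -0.9, 3.7]
finger_gap: 0.003
grip_force: 1.6
```

Emit:
send_rows(plan=[[-1, [0.0035, 0, -0.015], [0, 0, 0]], [-1, [0.0045, 0, -0.0145], [0, 0, 0]], [-1, [0.006, 0, -0.014], [0, 0, 0]], [-1, [0.007, 0, -0.0135], [0, 0, 0]], [-1, [0.005, 0, -0.008], [0, 0, 0]], [-1, [0.005, 0, -0.008], [0, 0, 0]], [-1, [0, 0, -0.02], [0, 0, 0]], [-1, [0, 0, -0.03], [0, 0, 0]], [-1, [0, 0, -0.02], [0, 0, 0]], [-1, [0, 0, 0], [0, 0, 0]]])

```text
time_s: 9.45
tcp_pos: [0.526, -0.0876, 0.3892]
ee_rot: [3.129, -0.278, 0.004]
wrist_force: [-0.2, -0.1, -0.1]
finger_gap: 0.004
grip_force: 0.0
```

```bash
python3 -c "
from h import *
d=snapshot('top')
try:
  b,st,_=dark(d,(408,172,434,196));print(b,st)
except Exception as e: print(e)
s=get_state();w=snapshot('wrist')
T=np.eye(4);T[:3,:3]=Ro.from_rotvec(s['ee_rot']).as_matrix();T[:3,3]=s['tcp_pos']
w['camera_from_world']=np.linalg.inv(T@w['hand_eye'])
print(proj(w,[.525,-.0875,.298]))
cv2.imwrite('pics/w3.png',w['image'][:,:,::-1])
to([.56,.15,.3])"
```

```text
[421.51515152 181.26767677] [  5   0  21  18 198]
[319.19358332 207.32778328]
t 9.55 tcp [ 0.5251 -0.0877  0.3865] xax [ 0.984 -0.176 -0.001] zax [-0.001  0.    -1.   ] F [ 0.4 -0.4 -0.6] delta [-0.0075 -0.2401  0.0865]
```

View pics/w3.png

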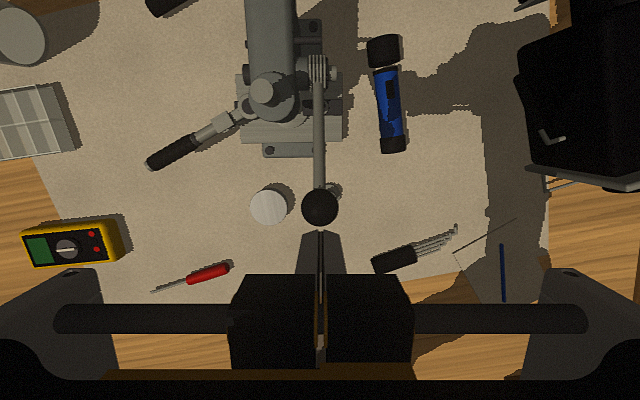

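The ball is back at (320,207), exactly where the rest position projects, so the lever is at the top. Next I'll turn to the wrench's push direction and move over beside the handle.

Emit:
send_rows(plan=[[-1, [0, 0, 0], [0, 0, -0.12]], [-1, [0, 0, 0], [0, 0, -0.12]], [-1, [0, 0, 0], [0, 0, -0.12]], [-1, [0, 0, 0], [0, 0, -0.125]], [-1, [0, 0, 0], [0, 0, 0]], [-1, [0.012, -0.022, 0], [0, 0, 0]], [-1, [0.012, -0.022, 0], [0, 0, 0]], [-1, [0.012, -0.022, 0], [0, 0, 0]], [-1, [0.012, -0.022, 0], [0, 0, 0]], [-1, [0.012, -0.022, 0], [0, 0, 0]]])

```text
time_s: 10.55
tcp_pos: [0.5489, 0.0362, 0.3862]
ee_rot: [-3.105, -0.474, 0.002]
wrist_force: [-0.1, -0.7, 0.3]
finger_gap: 0.006
grip_force: 0.0
```

Emit:
send_rows(plan=[[-1, [0.012, -0.022, 0.02], [0, 0, 0]], [-1, [0.012, -0.022, 0.02], [0, 0, 0]], [-1, [0.01, -0.02, 0.03], [0, 0, 0]], [-1, [0.01, -0.02, 0.03], [0, 0, 0]], [-1, [0.01, -0.02, 0.03], [0, 0, 0]], [-1, [0, 0, 0.03], [0, 0, 0]], [-1, [0, 0, 0], [0, 0, 0]], [-1, [0, 0, 0], [0, 0, 0]], [-1, [0, 0, 0], [0, 0, 0]], [-1, [0, 0, 0], [0, 0, 0]]])

```text
time_s: 11.55
tcp_pos: [0.5698, 0.1506, 0.2286]
ee_rot: [3.105, 0.479, 0.003]
wrist_force: [0.3, -0.1, -0.1]
finger_gap: 0.002
grip_force: 0.0
```

```bash
python3 -c "
from h import *
to([.5685,.151,.072])
s=get_state();d=snapshot('wrist')
T=np.eye(4);T[:3,:3]=Ro.from_rotvec(s['ee_rot']).as_matrix();T[:3,3]=s['tcp_pos']
d['camera_from_world']=np.linalg.inv(T@d['hand_eye'])
print(proj(d,[.600,.161,.091]),proj(d,[.652,-.001,.104]),proj(d,[.5685,.151,.072]))
cv2.imwrite('pics/w4.png',d['image'][:,:,::-1])"
```

```text
t 11.55 tcp [0.5698 0.1506 0.2286] xax [0.953 0.301 0.002] zax [ 0.002  0.    -1.   ] F [ 0.3 -0.1 -0.1] delta [-0.0015 -0.0009  0.1566]
[318.478097   168.10020019] [473.5945181  169.18607452] [318.61192018 192.60525061]
```

View pics/w4.png

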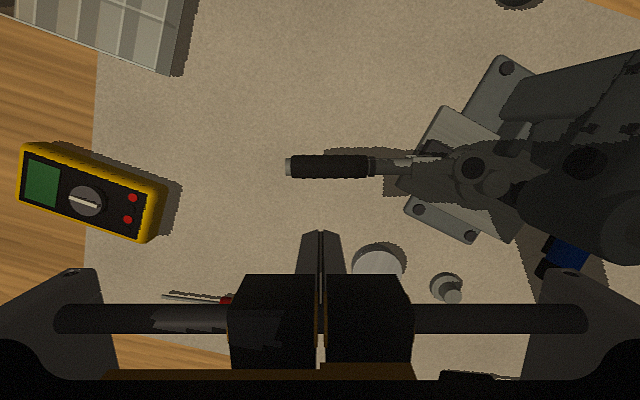

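The handle lies horizontally at row 166 with the grip spanning columns 290–368, so the push point projects onto it at (318,168). The space below the fingers is clear, with the tin at (380,260) well aside. I'll descend and then push.

Emit:
send_rows(plan=[[-1, [-0.0015, 0, 0.03], [0, 0, 0]], [-1, [0, 0, 0.03], [0, 0, 0]], [-1, [0, 0, 0.03], [0, 0, 0]], [-1, [0, 0, 0.03], [0, 0, 0]], [-1, [0, 0, 0.025], [0, 0, 0]], [-1, [0, 0, 0.012], [0, 0, 0]], [-1, [0, 0, 0], [0, 0, 0]], [-1, [0, 0, 0], [0, 0, 0]], [-1, [0, 0, 0], [0, 0, 0]], [-1, [0, 0, 0], [0, 0, 0]]])

```text
time_s: 12.6
tcp_pos: [0.5684, 0.1505, 0.0712]
ee_rot: [-3.104, -0.481, -0.003]
wrist_force: [0.0, -0.2, 0.1]
finger_gap: 0.003
grip_force: 0.0
```

Emit:
send_rows(plan=[[-1, [0.002, 0, 0], [0, 0, 0]], [-1, [0.002, 0, 0], [0, 0, 0]], [-1, [0.002, 0, 0], [0, 0, 0]], [-1, [0.002, 0, 0], [0, 0, 0]], [-1, [0.002, 0, 0], [0, 0, 0]], [-1, [0, 0, 0], [0, 0, 0]], [-1, [0, 0, 0], [0, 0, 0]], [-1, [0, 0, 0], [0, 0, 0]], [-1, [0, 0, 0], [0, 0, 0]], [-1, [0, 0, 0], [0, 0, 0]]])

```text
time_s: 13.6
tcp_pos: [0.5772, 0.1534, 0.0701]
ee_rot: [-3.104, -0.481, -0.0]
wrist_force: [-0.4, -0.1, -0.5]
finger_gap: 0.001
grip_force: 0.0
```

```bash
python3 -c "
from h import *
to([.600,.161,.072])"
```

```text
t 13.6 tcp [0.5772 0.1534 0.0701] xax [0.953 0.303 0.   ] zax [ 0.  0. -1.] F [-0.4 -0.1 -0.5] delta [ 0.024  -0.0004 -0.0019]
```

Emit:
send_rows(plan=[[-1, [0.001, 0, 0], [0, 0, 0]], [-1, [0.001, 0, 0], [0, 0, 0]], [-1, [0.001, 0, 0], [0, 0, 0]], [-1, [0.001, 0, 0], [0, 0, 0]], [-1, [0.001, 0, 0], [0, 0, 0]], [-1, [0.001, 0, 0], [0, 0, 0]], [-1, [0.001, 0, 0], [0, 0, 0]], [-1, [0.001, 0, 0], [0, 0, 0]], [-1, [0, 0, 0], [0, 0, 0]], [-1, [0, 0, 0], [0, 0, 0]]])

```text
time_s: 14.6
tcp_pos: [0.5831, 0.1555, 0.0695]
ee_rot: [3.104, 0.482, -0.005]
wrist_force: [-10.6, -1.7, 5.4]
finger_gap: 0.003
grip_force: 5.4
```

Contact at about 10 N. I'll push 27 mm along the arc (about 0.21 rad).

Emit:
send_rows(plan=[[-1, [0.003, 0, 0], [0, 0, 0.023]], [-1, [0.003, 0, 0], [0, 0, 0.023]], [-1, [0.003, 0, 0], [0, 0, 0.023]], [-1, [0.003, 0, 0], [0, 0, 0.023]], [-1, [0.003, 0, 0], [0, 0, 0.023]], [-1, [0.003, 0, 0], [0, 0, 0.023]], [-1, [0.003, 0, 0], [0, 0, 0.023]], [-1, [0.003, 0, 0], [0, 0, 0.023]], [-1, [0.003, 0, 0], [0, 0, 0.023]], [-1, [0, 0, 0], [0, 0, 0]]])

```text
time_s: 15.6
tcp_pos: [0.6087, 0.1643, 0.0696]
ee_rot: [-3.135, -0.16, 0.006]
wrist_force: [-14.8, 10.2, 4.9]
finger_gap: 0.008
grip_force: 7.0
```

```bash
python3 -c "
from h import *
to([.600,.161,.072])
d=snapshot('top')
g,st,p=dark(d,(295,130,345,182));print(g,st)
cv2.imwrite('pics/t5.png',cv2.resize(d['image'][90:200,290:430,::-1],None,fx=5,fy=5))"
```

```text
t 15.6 tcp [0.6087 0.1643 0.0696] xax [ 0.995  0.102 -0.004] zax [-0.004  0.002 -1.   ] F [-14.8  10.2   4.9] delta [-0.009   0.0024 -0.0024]
[295.625 154.375] [ 0 22  3  5  8]
```

View pics/t5.png

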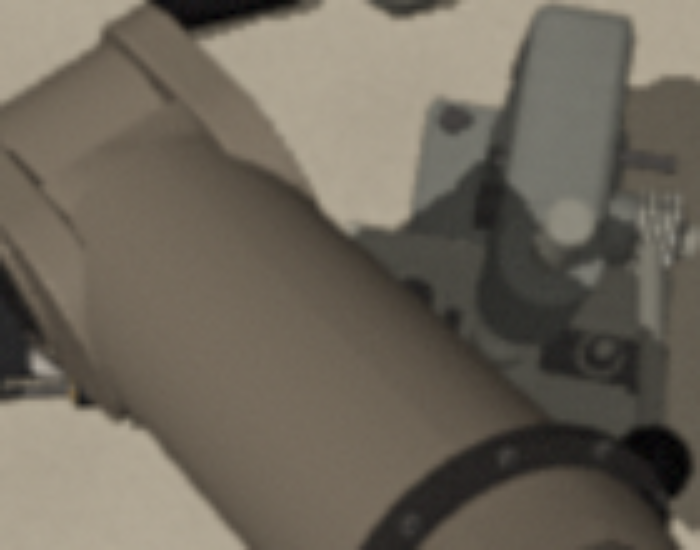

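The arm hides the wrench in this view. The tool has moved 27 mm with about 14 N normal force, which fits a broken-over handle short of its stop. I'll hold and check with the wrist camera.

Emit:
send_rows(plan=[[-1, [0, 0, 0], [0, 0, 0]], [-1, [0, 0, 0], [0, 0, 0]], [-1, [0, 0, 0], [0, 0, 0]], [-1, [0, 0, 0], [0, 0, 0]], [-1, [0, 0, 0], [0, 0, 0]], [-1, [0, 0, 0], [0, 0, 0]], [-1, [0, 0, 0], [0, 0, 0]], [-1, [0, 0, 0], [0, 0, 0]], [-1, [0, 0, 0], [0, 0, 0]], [-1, [0, 0, 0], [0, 0, 0]]])

```text
time_s: 16.65
tcp_pos: [0.6085, 0.1642, 0.0696]
ee_rot: [-3.135, -0.162, 0.006]
wrist_force: [-14.6, 9.9, 4.7]
finger_gap: 0.004
grip_force: 7.0
```

```bash
python3 -c "
from h import *
to([.600,.161,.072])
d=snapshot('wrist');s=get_state()
T=np.eye(4);T[:3,:3]=Ro.from_rotvec(s['ee_rot']).as_matrix();T[:3,3]=s['tcp_pos']
d['camera_from_world']=np.linalg.inv(T@d['hand_eye'])
print('head',proj(d,[.652,-.001,.104]),'pivot',proj(d,[.638,.042,.091]))
cv2.imwrite('pics/w5.png',d['image'][:,:,::-1])"
```

```text
t 16.65 tcp [0.6085 0.1642 0.0696] xax [ 0.995  0.103 -0.004] zax [-0.004  0.002 -1.   ] F [-14.6   9.9   4.7] delta [-0.0088  0.0023 -0.0024]
head [624.98900334 223.01450603] pivot [524.56314534 230.54891655]
```

View pics/w5.png

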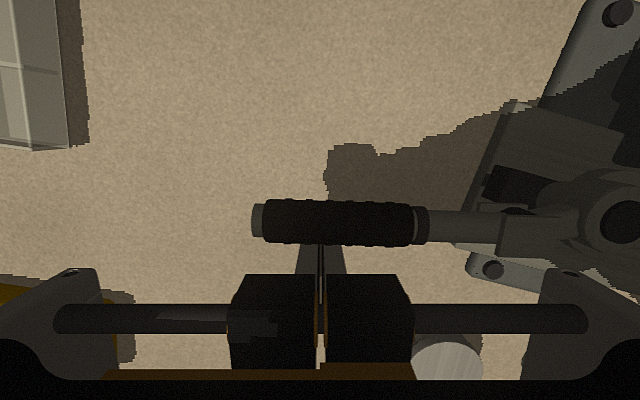

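The handle runs from (255,220) to (430,228), parallel to the turned tool and about 0.2 rad clockwise of its rest direction. The screw head is at its predicted (625,222), so the screw has not turned. I'll release along the arc, then back off and lift.

Emit:
send_rows(plan=[[-1, [-0.003, 0, 0], [0, 0, -0.023]], [-1, [-0.003, 0, 0], [0, 0, -0.023]], [-1, [-0.003, 0, 0], [0, 0, -0.023]], [-1, [-0.003, 0, 0], [0, 0, -0.023]], [-1, [-0.003, 0, 0], [0, 0, -0.023]], [-1, [-0.003, 0, 0], [0, 0, -0.023]], [-1, [-0.003, 0, 0], [0, 0, -0.023]], [-1, [-0.003, 0, 0], [0, 0, -0.023]], [-1, [-0.003, 0, 0], [0, 0, -0.023]], [-1, [-0.006, 0, 0], [0, 0, 0]]])

```text
time_s: 17.7
tcp_pos: [0.5784, 0.1538, 0.0697]
ee_rot: [3.104, 0.482, -0.002]
wrist_force: [0.1, 0.4, 0.0]
finger_gap: 0.005
grip_force: 0.0
```

Emit:
send_rows(plan=[[-1, [-0.01, 0, 0], [0, 0, 0]], [-1, [-0.01, 0, 0], [0, 0, 0]], [-1, [-0.005, 0, 0], [0, 0, 0]], [-1, [0, 0, -0.02], [0, 0, 0]], [-1, [0, 0, -0.03], [0, 0, 0]], [-1, [0, 0, -0.04], [0, 0, 0]], [-1, [0, 0, -0.04], [0, 0, 0]], [-1, [0, 0, -0.03], [0, 0, 0]], [-1, [0, 0, 0], [0, 0, 0]], [-1, [0, 0, 0], [0, 0, 0]]])

```text
time_s: 18.7
tcp_pos: [0.5552, 0.147, 0.2304]
ee_rot: [3.104, 0.481, 0.002]
wrist_force: [0.4, -0.9, -1.8]
finger_gap: 0.005
grip_force: 0.0
```

```bash
python3 -c "
from h import *
to([.5698,.1506,.2286])
s=get_state();d=snapshot('wrist')
T=np.eye(4);T[:3,:3]=Ro.from_rotvec(s['ee_rot']).as_matrix();T[:3,3]=s['tcp_pos']
d['camera_from_world']=np.linalg.inv(T@d['hand_eye'])
old=cv2.imread('pics/w4.png')
for n,im,fr in (('now',d['image'],1),('old',old[:,:,::-1],0)):
  g,st,p=dark(dict(image=im),(240,120,400,215),42)
  l=cv2.fitLine(p.astype(np.float32),cv2.DIST_L2,0,.01,.01).ravel();print(n,g,st,np.degrees(np.arctan2(l[1],l[0])))
  if fr: print(onz(d,*g,.091))
t=snapshot('top')
b,st,_=dark(t,(408,172,434,196));print('ball',b,st)"
```

```text
t 18.7 tcp [0.5552 0.147  0.2304] xax [0.953 0.303 0.001] zax [ 0.001  0.    -1.   ] F [ 0.4 -0.9 -1.8] delta [0.015  0.001  0.0018]
now [331.09436009 152.48481562] [  51   21   90   24 1844] -0.5299345
[0.60622201 0.14910145 0.091     ]
old [332.89820051 166.26786632] [  49   35  111   24 1945] 0.7686938
ball [419.77777778 182.07407407] [  4   3  16  15 189]
```

```bash
python3 -c "
from h import *
d=snapshot('wrist')
old=cv2.imread('pics/w4.png')[:,:,::-1]
for im in (old,d['image']):
  m=im[120:215].max(2)<42
  for a in (0,1):
    c=np.arange(298,362);e=[(np.where(m[:,k])[0].min() if a==0 else np.where(m[:,k])[0].max()) for k in c]
    print(np.degrees(np.arctan(np.polyfit(c,e,1)[0])),np.mean(e)+120)
"
```

```text
-3.636330083888004e-15 155.0
-1.5542206902936364e-15 177.28125
-0.8735355429756555 140.3125
-0.17970457999267136 163.171875
```

The grip edges match the starting view to within about 0.5° (0.01 rad), so the handle is straight again. The ball is at its rest pixel and the robot is touching nothing.

```bash
python3 -c "
from rig import *
print(hand_in())"
```

```text
the job is handed in; nothing more can be done
None
```

The job is handed in: the lever went to its stop and came back up, the wrench broke over (about 0.2 rad by tool travel) and sprang back straight, and in the camera views the screw had not turned; no verdict was returned.

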